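Find and release the latched mode key

TASK

One of the four yellow mode keys on the grey station was left latched down, a few millimetres lower than the rest. With a fingertip, tap the four keys one after another from left to right (as the robot sees them), so lightly that the free keys hardly go down and the latched one stays latched; then press the latched key fully down and let go, so that it springs up and all four keys stand up. Lift nothing, and leave the tape roll, bottle and carton around the station where they are.

Things in the scene. Friction and masses are not known exactly. Their poses are not given: they have to be found in the camera images.
- box: grey mode-key station screwed to the bench, 115 (x) x 236 (y) x 60 mm high; origin under its centre on the bench, z up, y along the key row towards the leftmost key, x away from the robot. The four keys sit on its centre line at y = +75, +25, -25, -75 mm and stand 16 mm (11 mm if latched) above its flat top.
- key_1: mode key, leftmost as the robot sees the row: yellow square cap 30 x 30 mm, identical to the others. Origin at the centre of its flat top, z up. Slides straight down only. Free: top 76 mm above the bench, full travel 10 mm (top at 66 mm). Latched: top at 71 mm. Exactly one key of the four is latched, any of them.
- key_2: mode key, second from the left as the robot sees the row: yellow square cap 30 x 30 mm, identical to the others. Origin at the centre of its flat top, z up. Slides straight down only. Springs of all keys: a free key starts to give at about 2.4 N, is 4 mm down at 2.8 N, fully down at 3.3 N, and rises when let go; it never latches.
- key_3: mode key, third from the left as the robot sees the row: yellow square cap 30 x 30 mm, identical to the others. Origin at the centre of its flat top, z up. Slides straight down only. The latched key gives only above about 2.9 N. Pressed past about 8 mm of the 10 mm travel (about 3.5 N; press on to the rigid stop, a force stop under 6 N may halt too soon) it unlatches, and springs fully up once let go.
- key_4: mode key, rightmost as the robot sees the row: yellow square cap 30 x 30 mm, identical to the others. Origin at the centre of its flat top, z up. Slides straight down only. Tapping with up to 2 N moves no key. The height at which it is felt tells a latched key (5 mm lower) from a free one.
- tape: bystander: roll of brown tape lying flat, 90 mm across, 48 mm high; origin at the centre of its underside
- bottle: bystander: white bottle with blue cap, 52 mm across, 115 mm high, upright; origin at the centre of its underside
- carton: bystander: small cardboard carton, 60 x 80 x 55 mm high; origin at the centre of its underside

How it is judged:
By the outcome, as a careful person would: the job done as asked, in the order asked, and still so for the second after the job is handed in, with the robot touching nothing.
It also fails if it takes over 51 s, if anything falls off the work surface, if the arm or the gripper's body presses on something with over 40 N, if the wrist force passes 120 N, or if a joint passes its speed limit or range.

ROBOT

A 6-joint arm with a two-finger parallel gripper is mounted at the origin on the work surface. World frame = base frame: x ahead of the robot, y to its left, z up, the work surface at z = 0. Lengths are in m, angles in rad, forces in N, time in s.
With the tool pointing down it reaches from about 0.4 to 0.825 m from the base axis. Payload 7 kg.
Tool frame: the origin (TCP) lies between the finger pads; the fingertips stand 11 mm ahead of it and the grasp point (between the pads) lies 8 mm behind it (arm.tips_ahead is the distance from the TCP to the fingertips, in m); z points along the fingers, x is the direction in which the jaws open and shut, and the axes are right-handed (so a half turn about z gives the same grasp; the last joint's range is limited). The gripper opens to 88 mm and grips with 3 to 60 N. Pads are 19 mm wide; open, the fingers measure 130 mm over their backs; the gripper's body (78 mm by 193 mm) begins 47 mm behind the grasp point.
Start: joints at [-0.845, 0.359, 0.012, 0, -1.224, -0.288], TCP at [0.286, -0.611, 0.238] pointing down, gripper open.
Joint ranges: [-3.07, 3.07], [-1.43, 2.12], [-1.02, 1.25], [-3.03, 1.67], [-3.05, -0], [-3.03, 3.03]. Speed limits (rad/s): [2.39, 2.39, 3.01, 3.14, 3.14, 3.14].

INTERFACE

Orientations are given as [roll, pitch, yaw] about the fixed x, y, z axes, in that order (R = Rz(yaw) Ry(pitch) Rx(roll)).
In Python, from station import arm, optics, finder gives the robot as it stands. The module is installed in compiled form; this text tells all that it offers.
- The arm moves only by the tool apply_moves, never from a script. Its argument "increments" is one flat list of numbers, 6 for each row, row after row: the shift along the world's x, y, z in m, then the turn, a rotation vector about the world's x, y, z in rad. In form: [tx, ty, tz, rx, ry, rz, tx, ty, tz, rx, ry, rz, ...]. A call has 1 to 20 rows; each row shifts and turns the pose as measured when the row begins; what a row does not reach is not made up. A row lasts 1/12 s, in which the tool goes at most 41.7 mm and 7.16 degrees, less where a joint would pass 70% of its speed; a pose out of reach is approached as far as the arm can. A call with a gripper value outside its range is refused whole. "hand" is the closure, from 0 (fully open) to 1 (shut), set as the call begins (left out, the last holds). The fingers move at their own pace and stop on an object; "force" is the grip in N (left out, the last holds). Time passes only in rows, so rows that do not move let the fingers close. It gives the time, the measured TCP pose, the force and the opening at its end, in the units of the state.
- arm.get_state(): the state, without advancing time (a new reading comes with each control period).
- optics.grab_frame(name): name is "side" or "top" or "wrist"; returns the picture (480x640x3 uint8, red, green, blue); there is no depth.
- optics.camera_model(name): a dict with "fx", "fy", "cx", "cy" (pixels), "world_to_cam" (4x4, takes a point from world to camera coordinates); the wrist camera has in their place "T_tool_cam" (4x4, takes a point from camera to tool coordinates, whose origin is the TCP and whose axes are the tool frame's). Camera axes: x right, y up, looking along -z (the intrinsics and any distortion apply to the point x, -y, -z); pixel columns grow to the right and rows downward; lengths in m; the calibration is good to about 2 mm. A picture is of the moment at which its call begins: read the wrist's pose just before it. camera_model takes no time and is no camera call.
- arm.job_done(): hands the job in, once; it reports no verdict.
Trained networks look in the newest picture that a camera, given by its name, has taken for a name from the list of things; names that differ only in an ending like _2 or _b are one class to them, and where a whole thing is asked for, a point or a joint stands for the part that bears it (a point fixed in the world has none). Each returns a list of dicts, best first, with "conf" (0 to 1); they miss things now and then, are a little off and sometimes report something else, mostly with a low value. They report only what shows in the picture. A call takes as long as a camera call.
- finder.find_in(camera, name): "box" ([left, top, right, bottom] in pixels, round what is visible of it).
- finder.landmark_of(camera, name): "point" ([column, row] in pixels: a listed point, or the origin of a listed thing).
The state is a dict: "t": time; "q": joint angles; "qd": joint speeds; "joint_efforts": joint torques, N m; "eef_pos": TCP position; "ee_rot": TCP orientation; "force": force on the tool from outside, world axes, zero at the start; "moment": the same for the moment, N m; "width": finger opening in m.
Only numpy, scipy, OpenCV 4.12 (cv2) and the standard library are available. Lean on these libraries where they do the work, as an engineer would, in place of code of your own. Each camera call takes 0.05 s, during which the arm holds its last target. There are 200 camera calls.

## Working session

There is one attempt and no reset: what is moved stays moved. The work goes in short steps, Python scripts to look and compute and a tool call to move; the robot and the scene stay as the last step left them, time stands still between calls to the robot, and variables do not carry over. Pictures are saved under pics/ and viewed, about 8 in all and at most 12, crops included, and the job is handed in when it is done.

Besides the shell and the picture viewer there is one more tool, called in YAML: its name, and indented under it one key for each argument. apply_moves: Moves the arm, as the interface text tells. Its arguments: {"type":"object","properties":{"increments":{"type":"array"},"hand":{"type":"number"},"force":{"type":"number"}},"required":["increments"]}

```bash
mkdir -p pics
cat > h.py <<'E'
import numpy as np, cv2
from station import arm, optics, finder
def ray(cam,px):
    m=optics.camera_model(cam); T=np.linalg.inv(np.array(m["world_to_cam"]))
    d=np.array([(px[0]-m["cx"])/m["fx"],-(px[1]-m["cy"])/m["fy"],-1.0])
    return T[:3,3],T[:3,:3]@d
def onz(cam,px,z):
    o,d=ray(cam,px); return o+d*(z-o[2])/d[2]
def proj(cam,p):
    m=optics.camera_model(cam); c=(np.array(m["world_to_cam"])@np.r_[p,1])[:3]
    return np.array([m["cx"]+m["fx"]*c[0]/-c[2], m["cy"]+m["fy"]*-c[1]/-c[2]])
E
python3 - <<'E'
from h import *
s=arm.get_state(); print(s["t"],s["eef_pos"],s["ee_rot"],s["force"],s["width"],arm.tips_ahead)
print({k:v for k,v in optics.camera_model("top").items()})
for c in("top","side"):
    im=optics.grab_frame(c); cv2.imwrite(f"pics/{c}0.png",im[:,:,::-1])
    for n,z in(("box",0),("key_1",.076),("tape",0),("bottle",0),("carton",0)):
        for r in finder.landmark_of(c,n)[:5]: print(c,n,round(r["conf"],2),np.round(r["point"],1),np.round(onz(c,r["point"],z),4))
E
```

```text
0.0 [ 0.28596756 -0.61093538  0.23661299] [-3.14147366e+00 -1.63138727e-03  2.00847292e+00] [0.14643542 0.19958017 0.52730361] 0.08780736958804217 0.011
{'fx': 462.95815079857493, 'fy': 462.95815079857493, 'cx': 325.5819988090916, 'cy': 245.51558621168545, 'world_to_cam': array([[-0.0579035 , -0.99831757, -0.00303576,  0.06349158],
       [ 0.97471136, -0.05719122,  0.21602529, -0.57889174],
       [-0.21583546,  0.00954963,  0.97638305, -0.81348917],
       [ 0.        ,  0.        ,  0.        ,  1.        ]])}
top box 0.85 [369.1 278.3] [ 0.5234 -0.054   0.    ]
top key_1 0.78 [409.6 275.1] [ 0.5141 -0.1212  0.076 ]
top key_1 0.65 [329.6 270. ] [0.5322 0.0251 0.076 ]
top key_1 0.64 [356.1 273.1] [ 0.5236 -0.0233  0.076 ]
top key_1 0.57 [382.5 268.9] [ 0.5286 -0.0725  0.076 ]
top tape 0.79 [261.7 277. ] [0.5386 0.1607 0.    ]
top bottle 0.61 [487.2 278.5] [ 0.5092 -0.2898  0.    ]
top carton 0.78 [326.5 209.3] [0.6722 0.0227 0.    ]
side box 0.98 [355.5 242.4] [ 0.5294 -0.0594  0.    ]
side key_1 0.67 [359. 209.] [ 0.5271 -0.0686  0.076 ]
side key_1 0.65 [355.5 225.2] [ 0.5304 -0.0225  0.076 ]
side key_1 0.51 [349.8 245.4] [0.5366 0.0311 0.076 ]
side tape 0.91 [341.3 332.2] [0.5381 0.1585 0.    ]
side bottle 0.71 [370.  174.6] [ 0.5121 -0.2852  0.    ]
side carton 0.92 [272. 267.] [0.6776 0.0247 0.    ]
```

View pics/top0.png

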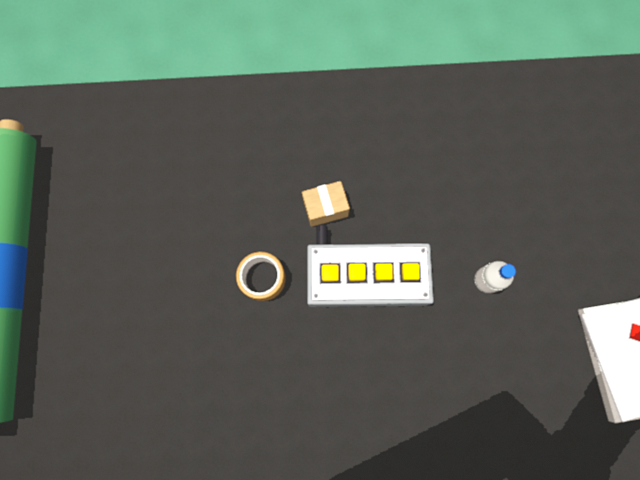

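View pics/side0.png

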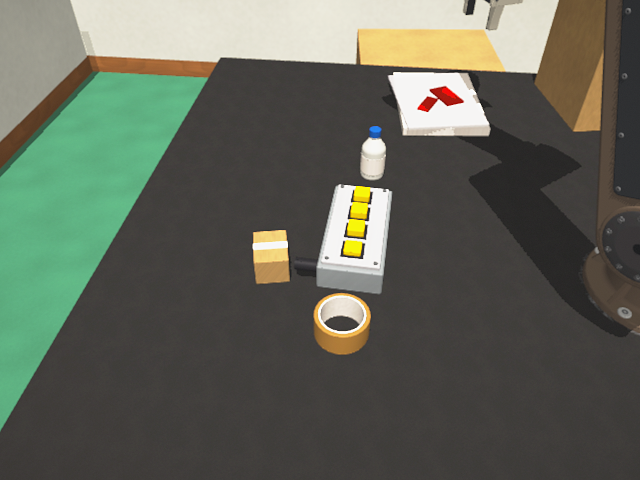

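Top view: keys at columns about 330/357/384/411, row 272, with the tape left, bottle right and carton behind. Next I fit the station pose from the yellow caps in both views.

```bash
cat > fit.py <<'E'
from h import *
from scipy.optimize import least_squares
def blobs(f,maxn=4):
    im=cv2.imread(f); h=cv2.cvtColor(im,cv2.COLOR_BGR2HSV)
    m=cv2.inRange(h,(22,150,200),(35,255,255))
    n,_,st,c=cv2.connectedComponentsWithStats(m)
    return [(c[i],st[i]) for i in range(1,n) if 60<st[i,4]<3000]
E
python3 - <<'E'
from fit import *
B={}
for c in("top","side"):
    b=blobs(f"pics/{c}0.png"); print(c,[(np.round(x,1).tolist(),s.tolist()) for x,s in b])
    b=[x for x,s in b]; b.sort(key=(lambda p:p[0]) if c=="top" else (lambda p:-p[1])); B[c]=b
# top faces only are brightest; fit station pose with each latch hypothesis
def pts(v,l):
    x,y,a=v[:3]; out=[]
    for i,o in enumerate((.075,.025,-.025,-.075)):
        out.append([x-np.sin(a)*o,y+np.cos(a)*o,.071 if i==l else .076])
    return out
for l in range(4):
    f=lambda v:np.concatenate([proj(c,p)-B[c][i]+ (v[3:5] if c=="top" else v[5:7]) for c in B for i,p in enumerate(pts(v,l))]+[np.array(v[3:])*.3])
    r=least_squares(f,[.527,-.05,-.1,0,0,0,0]); print(l+1,round(r.cost,3),np.round(r.x,4))
    r2=[least_squares(lambda v:np.concatenate([proj(c,p)-B[c][i] for i,p in enumerate(pts(v,l))]),[.527,-.05,-.1]) for c in B]
    print([(np.round(q.x,4),round(q.cost,3)) for q in r2])
E
```

```text
top [([383.6, 271.3], [375, 263, 18, 17, 269]), ([410.5, 271.0], [402, 263, 18, 17, 285]), ([329.8, 272.4], [322, 265, 17, 16, 262]), ([356.8, 271.6], [349, 264, 17, 17, 271])]
side [([361.6, 193.5], [354, 186, 16, 16, 225]), ([358.8, 209.7], [351, 202, 17, 17, 246]), ([355.7, 227.2], [347, 219, 18, 18, 267]), ([352.3, 247.6], [343, 240, 19, 16, 249])]
1 0.584 [ 0.5271 -0.048  -0.0477  0.8317  1.015  -0.966   1.9629]
[(array([ 0.5251, -0.0494, -0.0464]), np.float64(0.135)), (array([ 0.5286, -0.0423, -0.0475]), np.float64(0.384))]
2 3.949 [ 0.5271 -0.0465 -0.0456  1.6686  0.959  -0.9246  1.439 ]
[(array([ 0.5251, -0.0495, -0.0431]), np.float64(0.36)), (array([ 0.5286, -0.0422, -0.0466]), np.float64(3.19))]
3 3.661 [ 0.5271 -0.0452 -0.0437  2.4061  0.9088 -0.8894  0.9806]
[(array([ 0.5251, -0.0496, -0.0399]), np.float64(0.237)), (array([ 0.5285, -0.0421, -0.0459]), np.float64(2.778))]
4 3.251 [ 0.5271 -0.044  -0.042   3.0648  0.8479 -0.875   0.5721]
[(array([ 0.5251, -0.0496, -0.0369]), np.float64(0.069)), (array([ 0.5285, -0.042 , -0.0456]), np.float64(2.35))]
```

apply_moves:
  increments: [0.015,0.035,0.001,0,0,0.068,0.015,0.035,0.001,0,0,0.068,0.015,0.035,0.001,0,0,0.068,0.015,0.035,0.001,0,0,0.068,0.015,0.035,0.001,0,0,0.068,0.015,0.035,0.001,0,0,0.068,0.015,0.035,0.001,0,0,0.068,0.015,0.035,0.001,0,0,0.068,0.015,0.035,0.001,0,0,0.068,0.015,0.035,0.001,0,0,0.068,0.015,0.035,0.001,0,0,0.068,0.015,0.035,0.001,0,0,0.068,0.015,0.035,0.001,0,0,0.068,0.015,0.035,0.001,0,0,0.068,0.015,0.035,0.001,0,0,0.068,0.015,0.035,0.001,0,0,0.068,0,0,0,0,0,0,0,0,0,0,0,0]
  hand: 1
  force: 20

```text
t: 2.1
eef_pos: [0.5306, -0.024, 0.2559]
ee_rot: [3.141, 0.009, -3.134]
force: [0.0, 0.3, -0.0]
width: 0.0008
```

Run:
```python
from h import *
from scipy.spatial.transform import Rotation as R
s=arm.get_state(); im=optics.grab_frame("wrist"); cv2.imwrite("pics/w1.png",im[:,:,::-1])
m=optics.camera_model("wrist"); print(s["t"],s["eef_pos"],s["ee_rot"],s["force"]); print(m)
```

```text
2.1 [ 0.53059682 -0.02395608  0.25589119] [ 3.14056943  0.00911289 -3.13408502] [ 0.01412091  0.26591828 -0.04958202]
{'fx': 333.3468316873718, 'fy': 333.3468316873718, 'cx': 315.68195992116796, 'cy': 245.28649106133318, 'T_tool_cam': array([[ 9.99999652e-01,  6.90800829e-04,  4.68242715e-04,
         3.40132420e-04],
       [ 7.97639078e-04, -9.56159090e-01, -2.92846645e-01,
        -7.98258794e-02],
       [ 2.45415823e-04,  2.92846917e-01, -9.56159308e-01,
        -1.47070887e-01],
       [ 0.00000000e+00,  0.00000000e+00,  0.00000000e+00,
         1.00000000e+00]])}
```

View pics/w1.png

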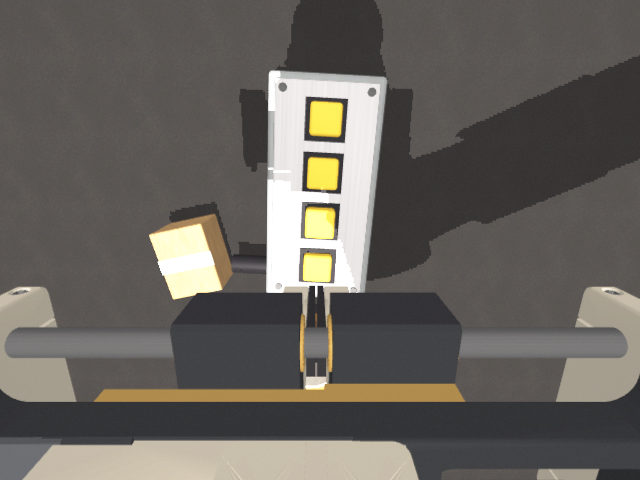

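Wrist view: all four keys are visible, from key_1 at about (317,267) up to key_4 at about (326,119). I refine the pose with it.

```bash
cat > wr.py <<'E'
from fit import *
from scipy.spatial.transform import Rotation as R
def fitw(f,pos,rot):
    m=optics.camera_model("wrist"); T=np.eye(4);T[:3,:3]=R.from_euler("xyz",rot).as_matrix();T[:3,3]=pos
    W=np.linalg.inv(T@np.array(m["T_tool_cam"]))
    def pj(p):
        c=(W@np.r_[p,1])[:3]; return np.array([m["cx"]+m["fx"]*c[0]/-c[2],m["cy"]+m["fy"]*c[1]/c[2]])
    b=[x for x,s in blobs(f)]; b.sort(key=lambda p:-p[1]); print(np.round(b,1).tolist())
    for l in range(4):
        def pts(v): return [[v[0]-np.sin(v[2])*o,v[1]+np.cos(v[2])*o,.071 if i==l else .076] for i,o in enumerate((.075,.025,-.025,-.075))]
        r=least_squares(lambda v:np.concatenate([pj(p)-q for p,q in zip(pts(v),b)]),[.527,-.05,-.05])
        print(l+1,round(r.cost,2),np.round(r.x,4)); 
        if l==0: print(np.round(pts(r.x),4).tolist())
E
python3 -c "
from wr import *
fitw('pics/w1.png',[ 0.53059682,-0.02395608,0.25589119],[ 3.14056943,0.00911289,-3.13408502])"
```

```text
[[318.4, 255.1], [326.1, 214.6], [322.1, 173.3], [325.3, 118.4]]
1 98.4 [ 0.5252 -0.0558 -0.0219]
[[0.5268, 0.0192, 0.071], [0.5257, -0.0308, 0.076], [0.5246, -0.0808, 0.076], [0.5235, -0.1307, 0.076]]
2 111.04 [ 0.5252 -0.0559 -0.0225]
3 116.99 [ 0.5252 -0.0561 -0.0228]
4 111.84 [ 0.5252 -0.0563 -0.0232]
```

```bash
sed -i 's/b=\[x for x,s in blobs(f)\]; b.sort(key=lambda p:-p\[1\])/b=boxes(f)/' wr.py
cat >> wr.py <<'E'
def boxes(f):
    im=cv2.imread(f); m=((im[:,:,2]>130)&(im[:,:,1]>100)&(im[:,:,2].astype(int)-im[:,:,0]>90)).astype(np.uint8)
    m[:,:295]=0; m[:,360:]=0; m[288:]=0
    n,_,st,c=cv2.connectedComponentsWithStats(cv2.morphologyEx(m,cv2.MORPH_OPEN,np.ones((3,3))))
    b=[(s[0]+s[2]/2-.5,s[1]+s[3]/2-.5) for s in st[1:] if s[4]>300]; print([s.tolist() for s in st[1:] if s[4]>300])
    return sorted(b,key=lambda p:-p[1])
E
python3 -c "
from wr import *
fitw('pics/w1.png',[ 0.53059682,-0.02395608,0.25589119],[ 3.14056943,0.00911289,-3.13408502])"
```

```text
[[309, 101, 34, 36, 1117], [307, 157, 32, 33, 978]]
[[322.5, 173.0], [325.5, 118.5]]
1 0.06 [ 0.5227 -0.1505 -0.0418]
[[0.5258, -0.0756, 0.071], [0.5237, -0.1255, 0.076], [0.5216, -0.1755, 0.076], [0.5195, -0.2254, 0.076]]
2 0.08 [ 0.5225 -0.1509 -0.0448]
3 0.22 [ 0.5226 -0.1507 -0.0433]
4 0.22 [ 0.5226 -0.1507 -0.0433]
```

```bash
python3 -c "
import wr
wr.boxes=lambda f:[(317.3,268),(320.3,223),(322.5,173),(325.5,118.5)]
wr.fitw('pics/w1.png',[ 0.53059682,-0.02395608,0.25589119],[ 3.14056943,0.00911289,-3.13408502])"
```

```text
[[317.3, 268.0], [320.3, 223.0], [322.5, 173.0], [325.5, 118.5]]
1 0.82 [ 0.5268 -0.0512 -0.0414]
[[0.5299, 0.0238, 0.071], [0.5278, -0.0262, 0.076], [0.5257, -0.0762, 0.076], [0.5236, -0.1261, 0.076]]
2 2.73 [ 0.5267 -0.0513 -0.0416]
3 2.82 [ 0.5267 -0.0514 -0.0419]
4 2.13 [ 0.5267 -0.0517 -0.0423]
```

apply_moves:
  increments: [0,0.005,-0.014,0,0.001,-0.005,0,0.005,-0.014,0,0.001,-0.005,0,0.005,-0.014,0,0.001,-0.005,0,0.005,-0.014,0,0.001,-0.005,0,0.005,-0.014,0,0.001,-0.005,0,0.005,-0.014,0,0.001,-0.005,0,0.005,-0.014,0,0.001,-0.005,0,0.005,-0.014,0,0.001,-0.005,0,0.005,-0.012,0,0.001,-0.005,0,0.005,-0.01,0,0,-0.005,0,0,0,0,0,0,0,0,0,0,0,0]

```text
t: 3.15
eef_pos: [0.5275, 0.0141, 0.119]
ee_rot: [3.141, 0.005, 3.073]
force: [-0.5, -1.3, 0.9]
width: 0.0002
```

apply_moves:
  increments: [0.001,0.004,-0.007,0,0.002,0.01,0.001,0.004,-0.007,0,0.002,0.01,0,0.004,-0.007,0,0.001,0.005,0,0,0,0,0,0,0,0,0,0,0,0,0,0,0,0,0,0]

```text
t: 3.65
eef_pos: [0.5307, 0.0255, 0.0982]
ee_rot: [3.14, 0.002, 3.099]
force: [0.1, 0.3, 0.5]
width: 0.0005
```

Run:
```python
from h import *
im=optics.grab_frame("side"); cv2.imwrite("pics/s1.png",cv2.resize(im[140:300,270:430],None,fx=3.5,fy=3.5)[:,:,::-1])
for _ in range(3):
    s=arm.get_state(); print(s["t"],s["eef_pos"],s["force"]); optics.grab_frame("top")
```

```text
3.7 [0.53086623 0.0254472  0.0982951 ] [ 0.59354514 -0.25296355 -0.22138074]
3.75 [0.53088494 0.02541023 0.09841535] [-1.12868431 -0.07624988 -0.45830863]
3.8 [0.53089708 0.0254034  0.09847402] [-0.52166022 -0.19813306  0.20749364]
```

View pics/s1.png

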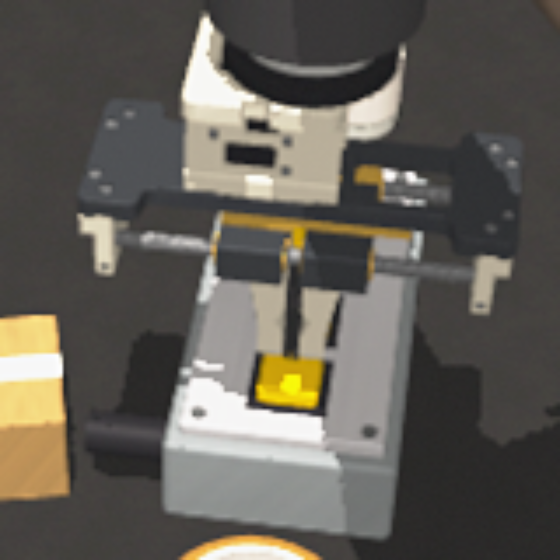

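The tip is centred above key_1. I approach gently.

apply_moves:
  increments: [0,0,-0.003,0,0,0,0,0,-0.003,0,0,0,0,0,-0.002,0,0,0,0,0,0,0,0,0,0,0,0,0,0,0]

```text
t: 4.27
eef_pos: [0.531, 0.0253, 0.0902]
ee_rot: [3.139, 0.004, 3.098]
force: [0.4, 0.9, -0.4]
width: 0.0004
```

apply_moves:
  increments: [0,0,-0.001,0,0,0,0,0,0,0,0,0]

```text
t: 4.43
eef_pos: [0.531, 0.0253, 0.089]
ee_rot: [3.139, 0.004, 3.098]
force: [-0.2, -0.3, -0.4]
width: 0.0005
```

apply_moves:
  increments: [0,0,-0.001,0,0,0,0,0,0,0,0,0]

```text
t: 4.6
eef_pos: [0.531, 0.0253, 0.0879]
ee_rot: [3.139, 0.004, 3.098]
force: [0.2, -0.6, 0.3]
width: 0.0006
```

apply_moves:
  increments: [0,0,-0.0005,0,0,0]

```text
t: 4.68
eef_pos: [0.5312, 0.0253, 0.0875]
ee_rot: [3.139, 0.004, 3.098]
force: [-1.1, -0.5, -0.0]
width: 0.0007
```

apply_moves:
  increments: [0,0,-0.0005,0,0,0]

```text
t: 4.77
eef_pos: [0.5311, 0.0253, 0.087]
ee_rot: [3.139, 0.004, 3.098]
force: [-0.5, 0.2, 0.8]
width: 0.0003
```

apply_moves:
  increments: [0,0,-0.0005,0,0,0]

```text
t: 4.85
eef_pos: [0.5312, 0.0253, 0.0865]
ee_rot: [3.139, 0.004, 3.098]
force: [-0.1, -0.2, -0.0]
width: 0.0003
```

apply_moves:
  increments: [0,0,-0.0005,0,0,0]

```text
t: 4.93
eef_pos: [0.5312, 0.0253, 0.0859]
ee_rot: [3.139, 0.004, 3.098]
force: [0.2, 0.3, -0.6]
width: 0.0008
```

apply_moves:
  increments: [0,0,-0.0005,0,0,0,0,0,-0.0005,0,0,0]

```text
t: 5.1
eef_pos: [0.5312, 0.0254, 0.0849]
ee_rot: [3.139, 0.004, 3.098]
force: [-0.0, -0.2, -0.3]
width: 0.0003
```

apply_moves:
  increments: [0,0,-0.0005,0,0,0,0,0,-0.0005,0,0,0]

```text
t: 5.27
eef_pos: [0.5312, 0.0254, 0.0837]
ee_rot: [3.139, 0.004, 3.098]
force: [1.2, 0.7, -0.5]
width: 0.0006
```

apply_moves:
  increments: [0,0,-0.0005,0,0,0]

```text
t: 5.35
eef_pos: [0.5312, 0.0254, 0.0832]
ee_rot: [3.139, 0.004, 3.098]
force: [-0.4, -1.1, 0.4]
width: 0.0005
```

apply_moves:
  increments: [0,0,-0.0005,0,0,0]

```text
t: 5.43
eef_pos: [0.5312, 0.0254, 0.0826]
ee_rot: [3.139, 0.004, 3.098]
force: [-0.5, -1.2, -0.3]
width: 0.0003
```

apply_moves:
  increments: [0,0,-0.0005,0,0,0]

```text
t: 5.52
eef_pos: [0.5312, 0.0254, 0.0821]
ee_rot: [3.139, 0.004, 3.098]
force: [-0.6, -0.1, 1.4]
width: 0.0004
```

```bash
cat > avg.py <<'E'
from h import *
F=[];n=0
for _ in range(4):
    s=arm.get_state(); F.append(np.r_[s["force"],s["eef_pos"][2]]); optics.grab_frame("top")
print(s["t"],np.round(F,4).tolist(),np.round(np.mean(F,0),4))
E
python3 avg.py
```

```text
5.6667 [[-0.607, -0.1259, 1.4114, 0.0821], [-1.2006, -0.5006, 2.1805, 0.0821], [-1.1047, 0.3043, 1.0075, 0.0822], [-0.8478, -0.3086, 0.7527, 0.0822]] [-0.94   -0.1577  1.338   0.0821]
```

apply_moves:
  increments: [0,0,-0.0003,0,0,0]

```text
t: 5.8
eef_pos: [0.5312, 0.0254, 0.082]
ee_rot: [3.139, 0.004, 3.098]
force: [-0.5, -0.7, 3.3]
width: 0.0004
```

```bash
python3 avg.py
```

```text
5.95 [[-0.5315, -0.7491, 3.3383, 0.082], [-0.5631, 0.7814, 3.6845, 0.082], [-0.5583, 0.2077, 2.4651, 0.082], [-1.5931, -0.2912, 3.7384, 0.082]] [-0.8115 -0.0128  3.3066  0.082 ]
```

Key_1 was felt at TCP z = 0.082, so its top is at 71 mm and it's the latched one. I lift and go on to key_2.

apply_moves:
  increments: [0,0,0.004,0,0,0,0,0,0.007,0,0,0,0,0,0.006,0,0,0,0,-0.01,0,0,0,0,-0.001,-0.01,0,0,0,0,-0.001,-0.01,0,0,0,0,0,-0.01,0,0,0,0,0,-0.006,0,0,0,0,0,0,0,0,0,0,0,0,0,0,0,0]

```text
t: 6.83
eef_pos: [0.5287, -0.0262, 0.101]
ee_rot: [3.139, 0.005, 3.097]
force: [0.2, -0.2, 0.4]
width: 0.0002
```

apply_moves:
  increments: [0,0.001,-0.004,0,0,0,0,0,-0.004,0,0,0,0,0,-0.002,0,0,0,0,0,-0.001,0,0,0,0,0,-0.0005,0,0,0]

```text
t: 7.25
eef_pos: [0.5285, -0.0248, 0.0877]
ee_rot: [3.139, 0.004, 3.097]
force: [0.5, -0.3, -0.7]
width: 0.0002
```

apply_moves:
  increments: [0,0,0,0,0,0]

```text
t: 7.33
eef_pos: [0.5284, -0.0246, 0.0874]
ee_rot: [3.139, 0.003, 3.097]
force: [-0.8, -0.8, 1.4]
width: 0.0004
```

```bash
python3 avg.py
```

```text
7.4833 [[-0.8448, -0.7591, 1.3763, 0.0874], [-0.0568, -0.263, -0.5403, 0.0875], [-0.7635, 0.7646, -0.9844, 0.0876], [-0.7602, -0.8051, -0.8682, 0.0877]] [-0.6063 -0.2656 -0.2542  0.0875]
```

apply_moves:
  increments: [0,0,-0.0004,0,0,0]

```text
t: 7.62
eef_pos: [0.5287, -0.0246, 0.0875]
ee_rot: [3.139, 0.004, 3.097]
force: [0.3, -0.0, 0.1]
width: 0.0005
```

```bash
python3 avg.py
```

```text
7.7667 [[0.2765, -0.0298, 0.0652, 0.0875], [0.2669, 0.6262, -0.2526, 0.0874], [0.1474, 0.7942, -0.4309, 0.0874], [-0.5943, 0.6012, -0.0086, 0.0874]] [ 0.0241  0.4979 -0.1567  0.0874]
```

apply_moves:
  increments: [0,0,-0.0004,0,0,0]

```text
t: 7.9
eef_pos: [0.5287, -0.0246, 0.0872]
ee_rot: [3.139, 0.004, 3.097]
force: [-1.5, 0.9, 3.0]
width: 0.0005
```

```bash
python3 avg.py
```

```text
8.05 [[-1.5172, 0.9008, 2.9833, 0.0872], [-0.6092, -0.0604, 1.5443, 0.0871], [-1.2482, 0.5092, 1.1506, 0.0872], [-0.7264, 0.8187, 1.4706, 0.0871]] [-1.0252  0.5421  1.7872  0.0872]
```

Key_2 was felt at 0.0872, so it's free. Next is key_3.

apply_moves:
  increments: [0,0,0.003,0,0,0,0,0,0.004,0,0,0,0,0,0.003,0,0,0,0,-0.01,0,0,0,0,-0.001,-0.01,0,0,0,0,-0.001,-0.01,0,0,0,0,0,-0.01,0,0,0,0,0,-0.006,0,0,0,0,0,0,0,0,0,0,0,0,0,0,0,0,0,0,-0.003,0,0,0,0,0,-0.003,0,0,0,0,0,-0.001,0,0,0,0,0,0,0,0,0,0,0,0,0,0,0]

```text
t: 9.35
eef_pos: [0.5258, -0.0761, 0.0898]
ee_rot: [3.139, 0.003, 3.095]
force: [0.3, -0.5, -0.3]
width: 0.0004
```

apply_moves:
  increments: [0,0,-0.001,0,0,0,0,0,-0.0008,0,0,0,0,0,0,0,0,0,0,0,0,0,0,0]

```text
t: 9.68
eef_pos: [0.5259, -0.0753, 0.0878]
ee_rot: [3.139, 0.003, 3.097]
force: [-1.0, 0.2, -0.1]
width: 0.0006
```

apply_moves:
  increments: [0,0,-0.0004,0,0,0]

```text
t: 9.77
eef_pos: [0.526, -0.0753, 0.0874]
ee_rot: [3.139, 0.003, 3.097]
force: [-0.8, 0.3, -0.5]
width: 0.0006
```

```bash
python3 avg.py
```

```text
9.9167 [[-0.7757, 0.3484, -0.4727, 0.0874], [0.6448, -0.422, -0.515, 0.0874], [-0.3854, -0.7378, -0.2439, 0.0874], [-0.1283, 0.452, -0.2191, 0.0874]] [-0.1611 -0.0899 -0.3627  0.0874]
```

apply_moves:
  increments: [0,0,-0.0004,0,0,0]

```text
t: 10.05
eef_pos: [0.526, -0.0753, 0.0872]
ee_rot: [3.139, 0.003, 3.097]
force: [-0.9, -0.1, 1.5]
width: 0.0004
```

```bash
python3 avg.py
```

```text
10.2 [[-0.851, -0.1004, 1.4789, 0.0872], [-0.1967, 0.3314, 1.9707, 0.0871], [-1.5096, 0.4811, 2.3809, 0.0871], [-1.0283, 0.4954, 2.0539, 0.0872]] [-0.8964  0.3019  1.9711  0.0871]
```

Key_3 is free too. Now key_4.

apply_moves:
  increments: [0,0,0.003,0,0,0,0,0,0.004,0,0,0,0,0,0.003,0,0,0,0,-0.01,0,0,0,0,-0.001,-0.01,0,0,0,0,-0.001,-0.01,0,0,0,0,0,-0.01,0,0,0,0,0,-0.006,0,0,0,0,0,0,0,0,0,0,0,0,0,0,0,0,0,0,-0.003,0,0,0,0,0,-0.003,0,0,0,0,0,-0.001,0,0,0,0,0,0,0,0,0,0,0,0,0,0,0]

```text
t: 11.5
eef_pos: [0.523, -0.1267, 0.0898]
ee_rot: [3.139, 0.002, 3.095]
force: [1.4, 0.4, -0.2]
width: 0.0006
```

apply_moves:
  increments: [0,0,-0.001,0,0,0,0,0,-0.0008,0,0,0,0,0,0,0,0,0,0,0,0,0,0,0]

```text
t: 11.83
eef_pos: [0.5232, -0.126, 0.0878]
ee_rot: [3.139, 0.002, 3.096]
force: [1.4, 0.3, -0.3]
width: 0.0006
```

apply_moves:
  increments: [0,0,-0.0004,0,0,0]

```text
t: 11.92
eef_pos: [0.5233, -0.126, 0.0875]
ee_rot: [3.139, 0.003, 3.096]
force: [0.0, -0.2, 0.0]
width: 0.0005
```

```bash
python3 avg.py
```

```text
12.0667 [[0.0181, -0.1827, 0.0272, 0.0875], [0.5325, 0.3907, 0.9244, 0.0874], [0.2764, -0.9886, 0.8292, 0.0874], [-0.6945, -0.8241, -0.8295, 0.0874]] [ 0.0331 -0.4012  0.2378  0.0874]
```

apply_moves:
  increments: [0,0,-0.0004,0,0,0]

```text
t: 12.2
eef_pos: [0.5233, -0.126, 0.0872]
ee_rot: [3.139, 0.003, 3.096]
force: [-1.2, -0.6, 2.7]
width: 0.0004
```

```bash
python3 avg.py
```

```text
12.35 [[-1.2149, -0.6217, 2.7087, 0.0872], [-1.8179, 0.4663, 2.765, 0.0872], [0.1661, 0.1116, 2.8946, 0.0872], [-1.5488, 0.5452, 2.2261, 0.0872]] [-1.1039  0.1253  2.6486  0.0872]
```

Key_4 is free, and all four taps are done in order. I go back to key_1.

apply_moves:
  increments: [0,0,0.004,0,0,0,0,0,0.007,0,0,0,0,0,0.007,0,0,0,0.001,0.015,0,0,0,0,0.001,0.015,0,0,0,0,0.001,0.015,0,0,0,0,0.001,0.015,0,0,0,0,0.001,0.015,0,0,0,0,0.001,0.015,0,0,0,0,0.001,0.015,0,0,0,0,0,0.015,0,0,0,0,0,0.013,0,0,0,0,0,0.01,0,0,0,0,0,0,0,0,0,0,0,0,0,0,0,0]

```text
t: 13.65
eef_pos: [0.533, 0.0235, 0.1159]
ee_rot: [3.136, 0.011, 3.095]
force: [-0.0, 0.4, -0.2]
width: 0.0005
```

apply_moves:
  increments: [-0.001,0.001,-0.006,0,0.003,0,-0.001,0.001,-0.006,0,0.003,0,0,0,-0.006,0,0.002,0,0,0,-0.006,0,0,0,0,0,-0.003,0,0,0,0,0,0,0,0,0,0,0,0,0,0,0]

```text
t: 14.23
eef_pos: [0.5299, 0.0231, 0.0853]
ee_rot: [3.137, 0.001, 3.092]
force: [-0.1, 0.4, 0.2]
width: 0.0003
```

apply_moves:
  increments: [0.001,0.002,-0.001,0,0,0,0,0,-0.001,0,0,0,0,0,-0.001,0,0,0,0,0,-0.001,0,0,0,0,0,-0.001,0,0,0,0,0,-0.001,0,0,0]

```text
t: 14.73
eef_pos: [0.5313, 0.0251, 0.0799]
ee_rot: [3.138, 0.001, 3.092]
force: [-2.6, -1.0, 4.5]
width: 0.0001
```

apply_moves:
  increments: [0,0,-0.001,0,0,0,0,0,-0.001,0,0,0]

```text
t: 14.9
eef_pos: [0.5313, 0.0251, 0.0783]
ee_rot: [3.138, 0.002, 3.092]
force: [-2.0, -0.3, 4.0]
width: 0.0005
```

apply_moves:
  increments: [0,0,-0.001,0,0,0,0,0,-0.001,0,0,0]

```text
t: 15.07
eef_pos: [0.5313, 0.0251, 0.0771]
ee_rot: [3.138, 0.002, 3.093]
force: [-8.2, 2.0, 22.6]
width: 0.0003
```

apply_moves:
  increments: [0,0,-0.001,0,0,0]

```text
t: 15.15
eef_pos: [0.5314, 0.0251, 0.0771]
ee_rot: [3.138, 0.002, 3.093]
force: [-8.4, 1.6, 19.5]
width: 0.0005
```

At the rigid stop (TCP z 0.077, key top 66 mm). I release it and retreat up and away towards the robot, so the cameras see the keys.

apply_moves:
  increments: [0,0,0.003,0,0,0,0,0,0.006,0,0,0,0,0,0.012,0,0,0,0,0,0.015,0,0,0,0,0,0.015,0,0,0,0,0,0.015,0,0,0,0,0,0.015,0,0,0,0,0,0.015,0,0,0,0,0,0.015,0,0,0,0,-0.025,0.004,0,0,0,0,-0.03,0,0,0,0,0,-0.03,0,0,0,0,0,-0.03,0,0,0,0,0,-0.03,0,0,0,0,0,-0.03,0,0,0,0,0,-0.03,0,0,0,0,0,-0.025,0,0,0,0,0,-0.01,0,0,0,0,0,0,0,0,0,0,0,0,0,0,0,0]

```text
t: 16.82
eef_pos: [0.533, -0.2233, 0.1978]
ee_rot: [3.134, 0.01, 3.095]
force: [0.3, 0.6, 0.0]
width: 0.0005
```

```bash
python3 - <<'E'
from fit import *
B={}
for c in("top","side"):
    im=optics.grab_frame(c); cv2.imwrite(f"pics/{c}2.png",im[:,:,::-1])
    for n in("tape","bottle","carton"):
        for r in finder.landmark_of(c,n)[:1]: print(c,n,round(r["conf"],2),np.round(onz(c,r["point"],0),4))
    a,b=blobs(f"pics/{c}0.png"),blobs(f"pics/{c}2.png")
    k=lambda t:(t[0][0] if c=="top" else -t[0][1])
    for l in(a,b): print(c,[np.round(x,1).tolist() for x,s in sorted(l,key=k)])
s=arm.get_state();print(s["t"],s["eef_pos"],s["force"])
E
python3 -c "
import cv2,numpy as np
a=cv2.imread('pics/side2.png')[120:360,240:480];b=cv2.imread('pics/side0.png')[120:360,240:480]
cv2.imwrite('pics/cmp.png',cv2.resize(np.hstack([b,a]),(800,400)))"
```

```text
top tape 0.77 [0.5373 0.1595 0.    ]
top carton 0.75 [0.6735 0.0303 0.    ]
top [[329.8, 272.4], [356.8, 271.6], [383.6, 271.3], [410.5, 271.0]]
top [[330.0, 272.0], [352.8, 272.1]]
side tape 0.89 [0.5368 0.1594 0.    ]
side bottle 0.57 [ 0.5071 -0.282   0.    ]
side carton 0.55 [0.6772 0.0226 0.    ]
side [[352.3, 247.6], [355.7, 227.2], [358.8, 209.7], [361.6, 193.5]]
side [[352.5, 246.2], [355.7, 227.2], [358.7, 209.7], [360.9, 196.1]]
17.2167 [ 0.53333941 -0.22224502  0.19837473] [-0.38188589 -0.2055109   0.44151257]
```

View pics/cmp.png

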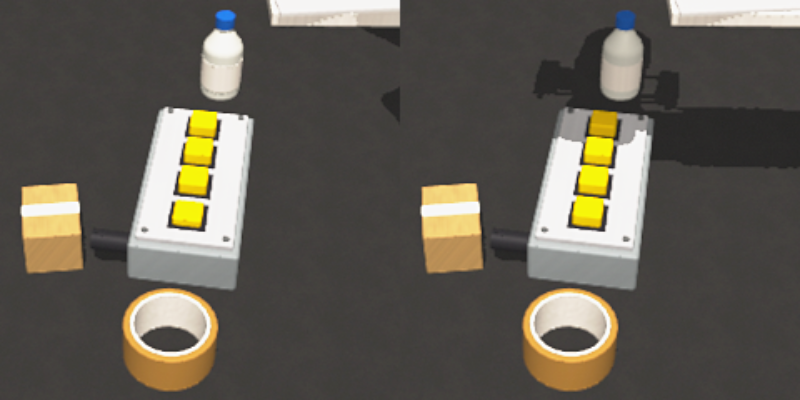

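The before/after side views show key_1 standing higher now (row 247.6 to 246.2, and a taller side face). Keys 2 and 3 haven't moved, key_4 is up in the arm's shadow, and the bystanders are in place. Handing in.

```bash
python3 -c "
from station import arm
print(arm.job_done())"
```

```text
the job is handed in; nothing more can be done
None
```

I tapped the four keys from left to right, found that key_1 (leftmost) was the latched one, pressed it fully down and released it. All four keys now appear to stand up. The job was handed in at about 17 s.

- **Taps:** key_1 was felt with the TCP at 82 mm, which puts its top at 71 mm. Keys 2, 3 and 4 were felt at 87 mm, which puts their tops at 76 mm.
- **Tap forces:** contact readings averaged about 1.8 to 3.3 N, with single readings off by up to about 1 N. The key_1 tap averaged 3.3 N and the key_4 tap 2.6 N. Both are over the 2 N that is sure not to move a key, and nominally over the points where those keys start to give (2.9 N and 2.4 N). Neither key visibly moved, and key_1 stayed latched.
- **Press:** key_1 reached its rigid stop at 77 mm TCP height with about 20 N, then I released it straight up.
- **Last checks:** the side view shows key_1 raised, keys 2 and 3 unchanged, and the tape, bottle and carton where they were. Key_4 was in the arm's shadow, so its colour measurement was unreliable, but it looks up in the picture. The network missed the bottle in the top view and found it in the side view. The arm ended clear of everything.

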